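# Set the posts and cone pack on a kiln shelf

### The job

Get this kiln shelf ready to carry the next one: stand the two tall posts on the two small bare squares, and the stout post on the large bare square with the short round post centred on top of it, so that all three columns come out level. Set the cone pack on the shelf midway between the two tall posts, its row of cones in line with them, and leave the jar and the bowl standing where they are.

Things in the scene. Friction and masses are not known exactly. Their poses are not given: they have to be found in the camera images.
- tall_post_1_mid (a point): Tall kiln post: upright square bar of tan fired clay, 32 x 32 x 100 mm high, with a 14 mm hole down its axis; it stands on the bench. The point is its centre, 50 mm above its foot; z up, x and y square to its sides. The two tall posts are alike and interchangeable. All loose things stand on the bench left or right of the kiln at the start.
- tall_post_2_mid (a point): The other tall kiln post, the same in every way (32 x 32 x 100 mm); the point is its centre, 50 mm above its foot.
- stout_post_mid (a point): Stout kiln post: solid square block of tan fired clay, 50 x 50 x 65 mm high, standing on the bench. The point is its centre, 32.5 mm above its foot; z up, x and y square to its sides.
- short_post_mid (a point): Short kiln post: solid round disc-like cylinder of tan fired clay, 42 mm in diameter and 35 mm high, standing upright on the bench. The point is its centre, 17.5 mm above its foot; z along its axis. On top of the stout post it brings that column to 100 mm, level with the tall posts.
- cone_pack_mid (a point): Cone pack: a brown clay bar 24 x 66 x 20 mm high with a row of three pale pointed cones, the row along its length; 50 mm high in all. The bar's long sides are plain and can be pinched below the cones. The point is the centre of the bar, 10 mm above its underside; y along the bar and the row of cones, x across it, z up.
- spot_a: One of the two small bare squares: a 44 mm tan square left in the white coat of the kiln shelf where a post stands; origin at its centre on the shelf's upper face, z up. The other small square lies 150 mm away along this one's -y axis. The shelf is a level octagonal slab 244 mm across, its upper face 92 mm above the bench.
- spot_b: The other small bare square, 44 mm; the first lies 150 mm away along this one's +y axis; axes parallel to those of the first, origin at its centre on the shelf's upper face, z up.
- spot_c: The large bare square, 60 mm, on the opposite side of the kiln shelf, 150 mm from the line through the two small squares, midway along it; origin at its centre on the shelf's upper face, z up. The shelf lies on the open bottom of a bench kiln: octagonal steel pan with a brick floor, 380 mm across flats, 412 mm across corners, 65 mm high.
- jar: Unglazed round fired-clay jar, 56 mm at its widest, 74 mm high, standing loose on the kiln shelf between the squares, about 75 mm in from the line of the small squares and 35 mm to one side; it must stay where it is. Origin at the centre of its foot.
- bowl: Unglazed round fired-clay tea bowl, 60 mm across its rim, 44 mm high, standing loose on the kiln shelf beside the jar, on the other side; it must stay where it is. Origin at the centre of its foot.
Mind the look-alikes: they are no part of the job. What is shaped like the part that bears tall_post_2_mid but purple is not meant. What is shaped like the part that bears stout_post_mid but turquoise is not meant.

How it is judged:
At the end, for the whole second after the job is handed in: Tall posts upright on the small squares and stout post on the large one (centres within 12 mm), short post on the stout (9 mm), cone pack on the shelf midway between the small squares (14 mm), in line within 17 degrees; jar and bowl upright, moved under 12 mm; all released, at rest (((horizontal distance between tall_post_1_mid and spot_a below 0.012 m and z of tall_post_1_mid in the frame of spot_a between 0.044 and 0.056 m and horizontal distance between tall_post_2_mid and spot_b below 0.012 m and z of tall_post_2_mid in the frame of spot_b between 0.044 and 0.056 m) or (horizontal distance between tall_post_2_mid and spot_a below 0.012 m and z of tall_post_2_mid in the frame of spot_a between 0.044 and 0.056 m and horizontal distance between tall_post_1_mid and spot_b below 0.012 m and z of tall_post_1_mid in the frame of spot_b between 0.044 and 0.056 m)) and horizontal distance between stout_post_mid and spot_c below 0.012 m and z of stout_post_mid in the frame of spot_c between 0.0265 and 0.0385 m and horizontal distance between short_post_mid and stout_post_mid below 0.009 m and z of short_post_mid in the frame of stout_post_mid between 0.045 and 0.055 m and x of cone_pack_mid in the frame of spot_a between -0.014 and 0.014 m and y of cone_pack_mid in the frame of spot_a between -0.089 and -0.061 m and z of cone_pack_mid in the frame of spot_a between 0.004 and 0.016 m and angle between the y axis of cone_pack_mid and the y axis of spot_a, either way round below 0.3 rad and angle between each of tall_post_1_mid, tall_post_2_mid, stout_post_mid, short_post_mid, cone_pack_mid, jar, bowl's own z axis and vertical below 0.07 rad and linear speed of each of tall_post_1, tall_post_2, stout_post, short_post, cone_pack below 0.02 m/s and distance of each of jar, bowl from where it was at the start of the episode below 0.012 m); the robot touches nothing.
It fails at once if the jar or the bowl on the kiln shelf is knocked over or pushed away (angle between any of jar, bowl's own z axis and vertical above 0.5 rad or distance of any of jar, bowl from where it was at the start of the episode above 0.03 m).
It also fails if it takes over 136 s, if anything falls off the work surface, if the arm or the gripper's body presses on something with over 40 N, if the wrist force passes 120 N, or if a joint passes its speed limit or range.

### The arm

A 6-joint arm with a two-finger parallel gripper is mounted at the origin on the work surface. World frame = base frame: x ahead of the robot, y to its left, z up, the work surface at z = 0. Lengths are in m, angles in rad, forces in N, time in s.
With the tool pointing down it reaches from about 0.35 to 0.85 m from the base axis. Payload 8.1 kg.
Tool frame: the origin (TCP) lies on the mounting face of the last link; the fingertips stand 186 mm ahead of it and the grasp point (between the pads) lies 167 mm ahead of it; y points along the fingers, x is the direction in which the jaws open and shut, and the axes are right-handed (so a half turn about y gives the same grasp; the last joint's range is limited). The gripper opens to 93 mm and grips with 3 to 60 N. Pads are 15 mm wide; open, the fingers measure 128 mm over their backs; the gripper's body (75 mm by 188 mm) begins 65 mm behind the grasp point.
Start: joints at [-1.201, 0.13, 1.488, -0, 1.523, -0.085], TCP at [0.264, -0.539, 0.405] pointing down, gripper open.
Joint ranges: [-2.96, 2.96], [-0.89, 2.26], [0.02, 2.5], [-1.34, 4.48], [0, 2.73], [-2.66, 2.66]. Speed limits (rad/s): [2.39, 2.39, 2.79, 3.14, 3.14, 3.14].

### API

Orientations are given as a rotation vector (axis times angle).
In Python, from plant import robot, imaging gives the robot as it stands.
- The arm moves only by the shell command python3 -m inch 'ROWS' [OPENING] [FORCE]. ROWS is JSON, a list of rows, each an object of numbers: "x", "y", "z": the shift along the tool's x, y, z in mm; "twist": the turn about the tool's y in rad. In form: [{"x": .., "y": .., "z": .., "twist": ..}, ...]. A call has 1 to 12 rows; each row shifts and turns the commanded pose from where the row before left it, along the tool's axes as they then stand; what a row does not reach is not made up. A row lasts 1/10 s, in which the tool goes at most 50 mm and 8.59 degrees, less where a joint would pass 70% of its speed; a pose out of reach is approached as far as the arm can. A call with a gripper value outside its range is refused whole. OPENING is the gripper command: -1 is shut, 1 is fully open, values between are in proportion, set as the call begins (- or left out, the last holds). The fingers move at their own pace and stop on an object; FORCE is the grip in N (left out, the last holds). Time passes only in rows, so rows that do not move let the fingers close. It gives the time, the measured TCP pose, the force and the opening at its end, in the units of the state.
- robot.read_state(): the state, without advancing time (a new reading comes with each control period).
- imaging.read_camera(name): name is "scene" or "top"; returns a dict with "color" (400x640x3 uint8, red, green, blue), "depth" (400x640 float32, m along the optical axis (not along the pixel's ray), 0 where there is no reading), "fx", "fy", "cx", "cy" (pixels), "k1" (the pictures are not rectified: a ray, as slopes to the right and down, at radius r is drawn at 1 + k1 r^2 times it, then the intrinsics apply), "rvec" (rotation vector, rad) and "tvec" (3), from world to camera coordinates, as OpenCV has them. Camera axes: x right, y down, z forward; pixel columns grow to the right and rows downward; lengths in m; the calibration is good to about 2 mm. A picture is of the moment at which its call begins.
- robot.close_job(): hands the job in, once; it reports no verdict.
The state is a dict: "t": time; "q": joint angles; "dq": joint speeds; "joint_torque": joint torques, N m; "tool_pos": TCP position; "orientation": TCP orientation; "force": force on the tool from outside, world axes, zero at the start; "wrist_torque": the same for the moment, N m; "opening": finger opening in m.
Only numpy, scipy, OpenCV 4.12 (cv2) and the standard library are available. Lean on these libraries where they do the work, as an engineer would, in place of code of your own. Each camera call takes 0.05 s, during which the arm holds its last target.

## Working session

There is one attempt and no reset: what is moved stays moved. The work goes in short steps, Python scripts to look and compute and a shell command to move; the robot and the scene stay as the last step left them, time stands still between calls to the robot, and variables do not carry over. Pictures are saved under pics/ and viewed, and the job is handed in when it is done.

```bash
ls; mkdir -p pics; python3 - <<'E'
from plant import robot, imaging
import cv2
print(robot.read_state())
for n in("scene","top"):
    c=imaging.read_camera(n); print(n,{k:v for k,v in c.items() if k not in("color","depth")})
    cv2.imwrite(f"pics/{n}0.png",c["color"][:,:,::-1])
E
```

```text
pics
{'t': 0.0, 'q': array([-1.20139323e+00,  1.31121310e-01,  1.48925583e+00,  3.33021931e-05,
        1.52298495e+00, -8.54020760e-02]), 'dq': array([ 0.00279631,  0.00044591,  0.0020583 , -0.0008725 ,  0.00013545,
       -0.00139998]), 'joint_torque': array([ 7.06952087e-04, -5.59831953e+01, -4.91772723e+01,  7.69860414e-02,
        3.54325015e-02, -1.78552218e-04]), 'tool_pos': array([ 0.26351613, -0.53878683,  0.40372383]), 'orientation': array([-1.38957104,  0.8690177 , -0.86673002]), 'force': array([ 0.1275517 , -0.31444616,  0.19793297]), 'wrist_torque': array([ 0.04049855,  0.02986407, -0.00459087]), 'opening': 0.09283864717694225}
scene {'fx': 435.7975601987241, 'fy': 435.7975601987241, 'cx': 318.8487574452757, 'cy': 202.21819776978094, 'k1': 0.005490006828068251, 'rvec': array([ 1.90968047,  1.09691264, -0.58979864]), 'tvec': array([-0.34224937, -0.16510292,  1.7180315 ])}
top {'fx': 391.021645071026, 'fy': 391.021645071026, 'cx': 327.5119967902538, 'cy': 197.34681581453046, 'k1': 0.002118900005452302, 'rvec': array([ 2.19042946, -2.15104136,  0.14963337]), 'tvec': array([0.03637527, 0.54962549, 0.97344117])}
```

View pics/scene0.png

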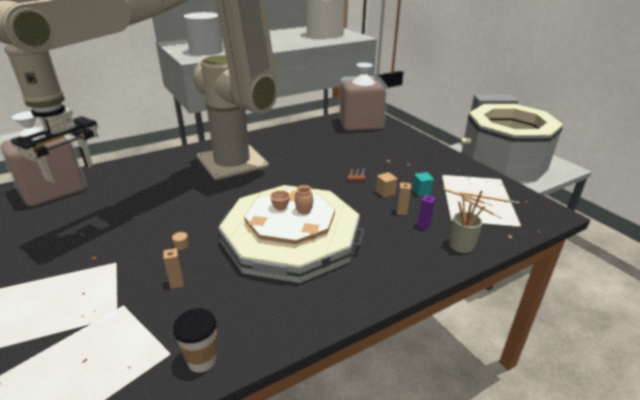

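View pics/top0.png

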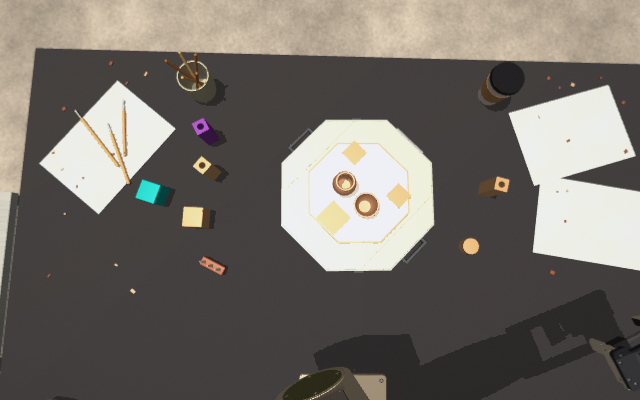

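```bash
cat > h.py <<'E'
import numpy as np, cv2
from scipy.spatial.transform import Rotation as Ro
from plant import robot, imaging
def cloud(c):
    d=c["depth"].astype(float); h,w=d.shape
    v,u=np.mgrid[:h,:w]; return pts(c,u,v,d)
def rays(c,u,v):
    K=np.array([[c["fx"],0,c["cx"]],[0,c["fy"],c["cy"]],[0,0,1]])
    p=np.stack([np.ravel(u),np.ravel(v)],-1).astype(float)[:,None]
    return cv2.undistortPoints(p,K,np.array([c["k1"],0,0,0.]))[:,0]
def pts(c,u,v,d):
    s=rays(c,u,v); P=np.c_[s,np.ones(len(s))]*np.ravel(d)[:,None]
    R=Ro.from_rotvec(c["rvec"]).as_matrix()
    return ((P-c["tvec"])@R).reshape(np.shape(u)+(3,))
def plane(c,u,v,z):
    s=rays(c,u,v); R=Ro.from_rotvec(c["rvec"]).as_matrix()
    D=np.c_[s,np.ones(len(s))]@R; o=-c["tvec"]@R
    return o+D*((z-o[2])/D[:,2])[:,None]
E
python3 - <<'E'
from h import *
s=robot.read_state(); print(Ro.from_rotvec(s["orientation"]).as_matrix().round(3))
c=imaging.read_camera("top"); P=cloud(c)
np.set_printoptions(suppress=True)
for z in (0.03,):
    m=((P[...,2]>0.012)&(c["depth"]>0)).astype(np.uint8)
    n,l,st,ce=cv2.connectedComponentsWithStats(m)
    for i in range(1,n):
        if st[i,4]>40:
            q=P[l==i]; print(st[i],ce[i].round(),q.max(0).round(3),q.min(0).round(3),c["color"][l==i].mean(0).round())
E
```

```text
[[ 0.439 -0.001  0.898]
 [-0.898  0.002  0.439]
 [-0.002 -1.     0.   ]]
[ 165   52   51   50 1204] [195.  79.] [0.877 0.426 0.181] [0.798 0.348 0.012] [92. 80. 60.]
[ 479   62   46   42 1298] [502.  83.] [ 0.887 -0.35   0.121] [ 0.804 -0.433  0.013] [48. 42. 38.]
[192 118  27  26 379] [205. 131.] [0.731 0.379 0.105] [0.687 0.338 0.012] [ 98.  46. 113.]
[  281   118   153   155 19306] [357. 195.] [0.752 0.164 0.171] [ 0.362 -0.218  0.036] [232. 230. 218.]
[193 156  28  25 334] [206. 168.] [0.635 0.373 0.106] [0.59  0.328 0.012] [148. 128.  91.]
[479 177  30  20 442] [494. 186.] [ 0.601 -0.353  0.105] [ 0.562 -0.391  0.012] [135. 104.  70.]
[135 180  34  26 573] [152. 193.] [0.579 0.519 0.071] [0.521 0.459 0.013] [ 33. 170. 160.]
[182 207  28  21 536] [195. 217.] [0.515 0.403 0.071] [0.466 0.351 0.013] [195. 176. 128.]
[459 238  20  17 254] [469. 246.] [ 0.451 -0.298  0.04 ] [ 0.411 -0.339  0.012] [205. 164. 113.]
[200 256  26  20 256] [212. 265.] [0.394 0.366 0.051] [0.347 0.303 0.013] [170. 114.  89.]
[631 315   9  11  73] [636. 320.] [ 0.297 -0.574  0.24 ] [ 0.278 -0.589  0.216] [42. 39. 36.]
[ 589  331   51   60 1619] [621. 359.] [ 0.285 -0.438  0.348] [ 0.192 -0.511  0.219] [53. 51. 50.]
[ 275  367  112   33 2407] [332. 386.] [0.217 0.137 0.457] [ 0.051 -0.107  0.012] [77. 71. 55.]
```

The scene picture shows tan tall posts at (173,268) and (404,198), the short disc at (180,240), the stout block at (386,185) and the cone pack at (356,177). The top picture shows the shelf with small squares at (354,152) and (398,196), the large one at (333,218), the jar and bowl at (345,183) and (367,205), and the purple and turquoise look-alikes on the left. Next: measure.

```bash
cat > meas.py <<'E'
from h import *
np.set_printoptions(suppress=True,precision=4)
def sq(c,m,z,name):
    cs,_=cv2.findContours(m.astype(np.uint8),cv2.RETR_EXTERNAL,cv2.CHAIN_APPROX_NONE)
    k=max(cs,key=cv2.contourArea)[:,0].astype(float)
    w=plane(c,k[:,0],k[:,1],z)[:,:2]
    (x,y),(a,b),t=cv2.minAreaRect((w*1000).astype(np.float32))
    ang=t if a>=b else t+90
    print(name,"ctr",round(x,1),round(y,1),"size",round(a,1),round(b,1),"long-axis azim",round(ang,1),"mod90",round(t%90,1))
    return x,y
def blob(c,P,x,y,r,zlo,zhi):
    return (np.hypot(P[...,0]-x,P[...,1]-y)<r)&(P[...,2]>zlo)&(P[...,2]<zhi)&(c["depth"]>0)
E
python3 - <<'E'
from meas import *
for cam in("top","scene"):
    c=imaging.read_camera(cam);P=cloud(c); print(cam)
    for n,x,y,h in(("tallL",.61,.35,.1),("tallR",.58,-.37,.1),("stout",.49,.38,.065),("short",.43,-.317,.035),("cone",.37,.335,.02)):
        m=blob(c,P,x,y,.055,h-.008,h+.008)
        print(m.sum(),np.median(P[m],0)); sq(c,m,h,n)
    hsv=cv2.cvtColor(c["color"],cv2.COLOR_RGB2HSV)
    sh=(abs(P[...,2]-.092)<.008)&(np.hypot(P[...,0]-.56,P[...,1]+.03)<.15)
    m=sh&(hsv[...,1]>45)
    m=cv2.morphologyEx(m.astype(np.uint8),cv2.MORPH_OPEN,np.ones((5,5)))
    n,l,st,ce=cv2.connectedComponentsWithStats(m)
    for i in range(1,n):
        if st[i,4]>60: print(st[i],np.median(P[l==i],0)); sq(c,l==i,.092,"sp")
    # jar/bowl
    for z in(.12,.13,.15):
        m=sh*0+(P[...,2]>z)&(np.hypot(P[...,0]-.56,P[...,1]+.03)<.15)
        n,l,st,ce=cv2.connectedComponentsWithStats(m.astype(np.uint8))
        print(z,[((P[l==i].max(0)+P[l==i].min(0))/2,np.ptp(P[l==i],0)) for i in range(1,n) if st[i,4]>30])
E
```

```text
top
173 [0.6128 0.3499 0.1002]
tallL ctr 612.3 349.9 size 35.0 32.0 long-axis azim 51.5 mod90 51.5
178 [ 0.5812 -0.3722  0.0995]
tallR ctr 580.8 -371.5 size 35.5 33.8 long-axis azim 76.7 mod90 76.7
430 [0.4902 0.3759 0.0656]
stout ctr 490.9 376.3 size 52.1 49.7 long-axis azim 87.9 mod90 87.9
223 [ 0.4311 -0.3182  0.0349]
short ctr 431.6 -317.7 size 40.5 40.6 long-axis azim 134.5 mod90 44.5
228 [0.3719 0.3339 0.0201]
cone ctr 371.2 333.8 size 66.1 24.3 long-axis azim 64.9 mod90 64.9
[345 143  20  20 282] [ 0.6539 -0.0156  0.0933]
sp ctr 655.7 -16.2 size 45.6 44.2 long-axis azim 45.4 mod90 45.4
[388 185  21  19 278] [ 0.5508 -0.1235  0.093 ]
sp ctr 550.3 -125.2 size 44.4 43.6 long-axis azim 45.7 mod90 45.7
[318 203  30  30 558] [0.494  0.034  0.0931]
sp ctr 493.9 34.1 size 57.8 59.5 long-axis azim 136.1 mod90 46.1
0.12 [(array([0.5691, 0.011 , 0.1459]), array([0.0514, 0.0512, 0.0489])), (array([ 0.5219, -0.0405,  0.1304]), array([0.0581, 0.0559, 0.0208]))]
0.13 [(array([0.5691, 0.011 , 0.1505]), array([0.0514, 0.0512, 0.0396])), (array([ 0.5219, -0.0405,  0.1356]), array([0.0581, 0.055
[... 468 characters left out ...]
65.3 mod90 75.3
83 [0.3743 0.3317 0.0172]
cone ctr 374.1 329.5 size 62.4 44.3 long-axis azim 60.2 mod90 60.2
[251 216  15   9 118] [ 0.5507 -0.1249  0.0908]
sp ctr 550.8 -125.0 size 40.0 38.8 long-axis azim 60.1 mod90 60.1
[303 224  15  11 139] [ 0.6555 -0.0175  0.0906]
sp ctr 659.9 -20.1 size 38.4 45.8 long-axis azim 150.1 mod90 60.1
0.12 [(array([0.5753, 0.0047, 0.1435]), array([0.0539, 0.0503, 0.0466])), (array([ 0.5236, -0.044 ,  0.1282]), array([0.0632, 0.0571, 0.0163]))]
0.13 [(array([0.5753, 0.0047, 0.1484]), array([0.0539, 0.0503, 0.0368])), (array([ 0.5236, -0.044 ,  0.1332]), array([0.0632, 0.0571, 0.0061]))]
0.15 [(array([0.5734, 0.0068, 0.1584]), array([0.0495, 0.0437, 0.0168]))]
```

```bash
cat > go.py <<'E'
# usage: go.py  psi_deg|-  x,y,z[grasp,mm] ...   -> twist and tool shifts
from h import *
import sys
s=robot.read_state(); R=Ro.from_rotvec(s["orientation"]).as_matrix()
g=(s["tool_pos"]+R[:,1]*.167)*1000
psi=np.degrees(np.arctan2(R[1,0],R[0,0]))
print("t %.1f grasp"%s["t"],g.round(1),"psi %.1f tilt %.2f"%(psi,np.degrees(np.arccos(-R[2,1]))),"F",s["force"].round(1),"open %.4f"%s["opening"],"q6 %.2f"%s["q"][5])
if len(sys.argv)>1:
    if sys.argv[1]!="-":
        d=(float(sys.argv[1])-psi+90)%180-90
        if len(sys.argv)>2 and False: pass
        print("twist %.3f rad"%(-np.radians(d)),"final psi %.1f"%(psi+d)); R=Ro.from_euler("z",d,degrees=True).as_matrix()@R
    for a in sys.argv[2:]:
        p=np.array(list(map(float,a.split(",")))); d=R.T@(p-g); print(a,"-> shift x %.1f y %.1f z %.1f"%tuple(d)); g=p
E
python3 go.py -25.1 480,-350,240 480,200,240 371,334,120 371,334,21
python3 - <<'E'
from h import *
c=imaging.read_camera("scene");P=cloud(c)
m=(P[...,2]>.27)&(P[...,2]<.38)&(np.hypot(P[...,0]-.264,P[...,1]+.539)<.2)
q=P[m]-[.264,-.539,0]; print(q@[.439,-.898,0]);
a=q@[.439,-.898,0];b=q@[.898,.439,0]; print(np.percentile(a,[1,99]),np.percentile(b,[1,99]))
E
```

```text
t 0.2 grasp [ 263.5 -538.8  237.2] psi -63.9 tilt 0.05 F [-0.5  0.8  0.3] open 0.0928 q6 -0.09
twist -0.678 rad final psi -25.1
480,-350,240 -> shift x 116.0 y -2.8 z 262.8
480,200,240 -> shift x -233.3 y 0.2 z 498.1
371,334,120 -> shift x -155.4 y 120.1 z 75.1
371,334,21 -> shift x 0.1 y 99.0 z -0.0
[-0.03116117 -0.03228032 -0.03300791 ...  0.0538609   0.06489504
  0.06185787]
[-0.08791508  0.09487251] [-0.03085187  0.03905293]
```

```bash
python3 -m inch '[{"twist":-0.136},{"twist":-0.136},{"twist":-0.136},{"twist":-0.136},{"twist":-0.134},{"x":19,"z":44},{"x":19,"z":44},{"x":19,"z":44},{"x":19,"z":44},{"x":19,"z":44},{"x":19,"z":43}]' 1 30
python3 -m inch '[{"x":-19,"z":41},{"x":-19,"z":41},{"x":-19,"z":41},{"x":-19,"z":41},{"x":-19,"z":41},{"x":-19,"z":41},{"x":-19,"z":41},{"x":-19,"z":41},{"x":-19,"z":41},{"x":-19,"z":41},{"x":-19,"z":41},{"x":-19,"z":41}]'
python3 go.py -25.1 371,334,120 371,334,21
```

```text
t 0.3 grasp [ 263.5 -538.8  237.4] psi -63.9 tilt 0.04 F [-0.9  0.3  0.5] open 0.0928 q6 -0.09
twist -0.678 rad final psi -25.1
371,334,120 -> shift x -272.9 y 117.6 z 836.0
371,334,21 -> shift x 0.1 y 99.0 z -0.0$[0]: bad value
$[0]: bad value
```

```bash
python3 -m inch '[{"x":0,"y":0,"z":0,"twist":-0.136}]' 1 30; python3 -m inch --help | head -20
```

```text
t: 0.4
tool_pos: [0.2636, -0.539, 0.4046]
orientation: [-1.432, 0.764, -0.763]
force: [-0.2, 0.3, 0.5]
opening: 0.093invalid input: not JSON, or not a number
```

All four keys are needed.

```bash
python3 -m inch '[{"x":0,"y":0,"z":0,"twist":-0.136},{"x":0,"y":0,"z":0,"twist":-0.136},{"x":0,"y":0,"z":0,"twist":-0.136},{"x":0,"y":0,"z":0,"twist":-0.134},{"x":19,"y":0,"z":44,"twist":0},{"x":19,"y":0,"z":44,"twist":0},{"x":19,"y":0,"z":44,"twist":0},{"x":19,"y":0,"z":44,"twist":0},{"x":19,"y":0,"z":44,"twist":0},{"x":19,"y":0,"z":44,"twist":0}]' 1 30
python3 -m inch '[{"x":-19,"y":0,"z":41,"twist":0},{"x":-19,"y":0,"z":41,"twist":0},{"x":-19,"y":0,"z":41,"twist":0},{"x":-19,"y":0,"z":41,"twist":0},{"x":-19,"y":0,"z":41,"twist":0},{"x":-19,"y":0,"z":41,"twist":0},{"x":-19,"y":0,"z":41,"twist":0},{"x":-19,"y":0,"z":41,"twist":0},{"x":-19,"y":0,"z":41,"twist":0},{"x":-19,"y":0,"z":41,"twist":0},{"x":-19,"y":0,"z":41,"twist":0},{"x":-19,"y":0,"z":41,"twist":0}]'
python3 go.py -25.1 371,334,120 371,334,21
```

```text
t: 1.4
tool_pos: [0.48, -0.3468, 0.4049]
orientation: [-1.544, 0.343, -0.344]
force: [-0.7, -1.8, -0.6]
opening: 0.0931
t: 2.6
tool_pos: [0.4806, 0.1959, 0.405]
orientation: [-1.543, 0.343, -0.344]
force: [-0.1, 0.4, 0.2]
opening: 0.0931
t 2.6 grasp [480.7 195.9 238. ] psi -25.1 tilt 0.04 F [-0.1  0.4  0.2] open 0.0931 q6 0.73
twist 0.000 rad final psi -25.1
371,334,120 -> shift x -158.0 y 117.9 z 78.5
371,334,21 -> shift x -0.1 y 99.0 z -0.0
```

```bash
python3 -m inch '[{"x":-40,"y":0,"z":20,"twist":0},{"x":-40,"y":20,"z":20,"twist":0},{"x":-40,"y":40,"z":20,"twist":0},{"x":-38,"y":40,"z":18.5,"twist":0},{"x":0,"y":18,"z":0,"twist":0},{"x":0,"y":0,"z":0,"twist":0},{"x":0,"y":0,"z":0,"twist":0}]' 0
python3 go.py -25.1 371.3,333.8,21
python3 - <<'E'
from meas import *
c=imaging.read_camera("scene"); cv2.imwrite("pics/s1.png",cv2.resize(c["color"][120:260,260:480,::-1],None,fx=3,fy=3))
E
```

```text
t: 3.3
tool_pos: [0.3798, 0.3215, 0.2995]
orientation: [-1.544, 0.343, -0.343]
force: [0.7, -0.5, 0.2]
opening: 0.0469
t 3.3 grasp [379.8 321.5 132.5] psi -25.1 tilt 0.01 F [ 0.7 -0.5  0.2] open 0.0469 q6 1.04
twist 0.000 rad final psi -25.1
371.3,333.8,21 -> shift x -12.9 y 111.5 z 7.6
```

View pics/s1.png

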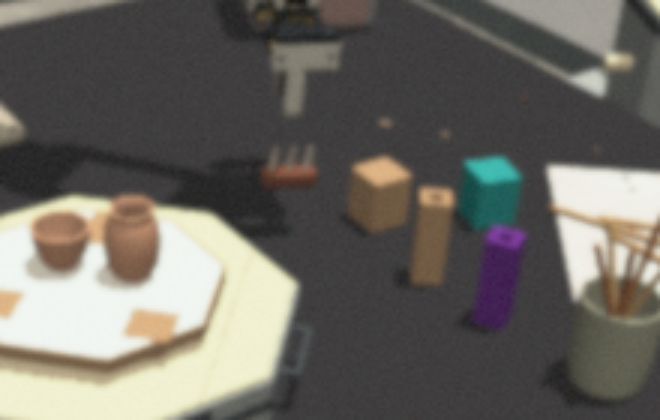

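The gripper hangs over the cone pack (crop (290,175)). I'll go down.

```bash
python3 -m inch '[{"x":-13,"y":0,"z":7.5,"twist":0},{"x":0,"y":30,"z":0,"twist":0},{"x":0,"y":30,"z":0,"twist":0},{"x":0,"y":25,"z":0,"twist":0},{"x":0,"y":15,"z":0,"twist":0},{"x":0,"y":7,"z":0,"twist":0},{"x":0,"y":0,"z":0,"twist":0},{"x":0,"y":0,"z":0,"twist":0}]' 0
python3 go.py -25.1 371.3,333.8,21
```

```text
t: 4.15
tool_pos: [0.372, 0.3342, 0.1936]
orientation: [-1.541, 0.343, -0.345]
force: [-0.6, -0.4, -0.5]
opening: 0.0464
t 4.2 grasp [372.3 334.4  26.6] psi -25.1 tilt 0.13 F [-0.6 -0.4 -0.5] open 0.0464 q6 1.07
twist -0.001 rad final psi -25.1
371.3,333.8,21 -> shift x -0.7 y 5.6 z -1.0
```

```bash
python3 -m inch '[{"x":0,"y":5,"z":-1,"twist":0},{"x":0,"y":0,"z":0,"twist":0}]' 0
python3 -m inch '[{"x":0,"y":0,"z":0,"twist":0},{"x":0,"y":0,"z":0,"twist":0},{"x":0,"y":0,"z":0,"twist":0},{"x":0,"y":0,"z":0,"twist":0},{"x":0,"y":0,"z":0,"twist":0},{"x":0,"y":0,"z":0,"twist":0}]' -1 25
python3 -m inch '[{"x":0,"y":-15,"z":0,"twist":0},{"x":0,"y":-30,"z":0,"twist":0},{"x":0,"y":-40,"z":0,"twist":0},{"x":0,"y":-40,"z":0,"twist":0},{"x":0,"y":-40,"z":0,"twist":0},{"x":0,"y":-40,"z":0,"twist":0}]'
python3 go.py -44 470,150,230 603,-70.7,230 603,-70.7,113
python3 - <<'E'
from meas import *
c=imaging.read_camera("scene"); cv2.imwrite("pics/s2.png",cv2.resize(c["color"][80:220,260:480,::-1],None,fx=3,fy=3))
E
```

```text
t: 4.35
tool_pos: [0.3707, 0.333, 0.1874]
orientation: [-1.543, 0.343, -0.344]
force: [0.7, 0.6, -0.4]
opening: 0.0466
t: 4.95
tool_pos: [0.3706, 0.3331, 0.1872]
orientation: [-1.543, 0.343, -0.344]
force: [0.0, -0.1, 2.2]
opening: 0.0235
t: 5.55
tool_pos: [0.3703, 0.3328, 0.3935]
orientation: [-1.543, 0.344, -0.343]
force: [-0.3, 0.9, -1.3]
opening: 0.0239
t 5.5 grasp [370.2 332.8 226.5] psi -25.1 tilt 0.01 F [-0.3  0.9 -1.3] open 0.0239 q6 1.07
twist 0.330 rad final psi -44.0
470,150,230 -> shift x 198.7 y -3.5 z -62.2
603,-70.7,230 -> shift x 249.0 y -0.0 z -66.4
603,-70.7,113 -> shift x 0.0 y 117.0 z 0.0
```

View pics/s2.png

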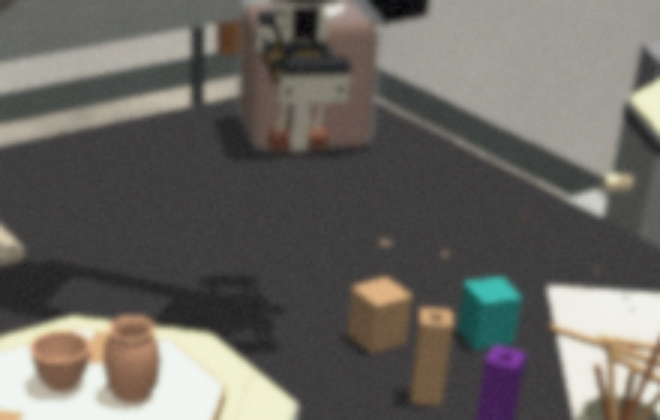

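The pack is held level, at crop (295,140). Carry it to the shelf.

```bash
python3 -m inch '[{"x":0,"y":0,"z":0,"twist":0.11},{"x":0,"y":0,"z":0,"twist":0.11},{"x":0,"y":0,"z":0,"twist":0.11},{"x":40,"y":-1,"z":-12,"twist":0},{"x":40,"y":-1,"z":-12,"twist":0},{"x":40,"y":-1,"z":-12,"twist":0},{"x":40,"y":0,"z":-12,"twist":0},{"x":40,"y":0,"z":-12,"twist":0}]'
python3 -m inch '[{"x":40,"y":0,"z":-11,"twist":0},{"x":40,"y":0,"z":-11,"twist":0},{"x":40,"y":0,"z":-11,"twist":0},{"x":40,"y":0,"z":-11,"twist":0},{"x":40,"y":0,"z":-11,"twist":0},{"x":40,"y":0,"z":-11,"twist":0},{"x":8,"y":0,"z":0,"twist":0},{"x":0,"y":0,"z":0,"twist":0},{"x":0,"y":0,"z":0,"twist":0}]'
python3 go.py -44 603,-70.7,135 603,-70.7,113
```

```text
t: 6.4
tool_pos: [0.4732, 0.1494, 0.3947]
orientation: [-1.486, 0.6, -0.6]
force: [0.8, 0.4, -0.5]
opening: 0.0236
t: 7.3
tool_pos: [0.605, -0.0681, 0.3945]
orientation: [-1.486, 0.601, -0.599]
force: [0.2, -0.4, -0.3]
opening: 0.0243
t 7.3 grasp [604.8 -68.  227.5] psi -44.0 tilt 0.07 F [ 0.2 -0.4 -0.3] open 0.0243 q6 0.57
twist 0.000 rad final psi -44.0
603,-70.7,135 -> shift x 0.7 y 92.5 z -3.2
603,-70.7,113 -> shift x 0.0 y 22.0 z 0.0
```

```bash
python3 -m inch '[{"x":0.5,"y":20,"z":-3,"twist":0},{"x":0,"y":30,"z":0,"twist":0},{"x":0,"y":25,"z":0,"twist":0},{"x":0,"y":15,"z":0,"twist":0},{"x":0,"y":10,"z":0,"twist":0},{"x":0,"y":0,"z":0,"twist":0},{"x":0,"y":0,"z":0,"twist":0}]'
python3 go.py -44 603,-70.7,113
```

```text
t: 8.0
tool_pos: [0.6039, -0.0711, 0.2962]
orientation: [-1.486, 0.599, -0.601]
force: [0.8, -0.4, -0.2]
opening: 0.024
t 8.0 grasp [604.1 -71.1 129.2] psi -44.0 tilt 0.08 F [ 0.8 -0.4 -0.2] open 0.0240 q6 0.57
twist 0.000 rad final psi -44.0
603,-70.7,113 -> shift x -1.1 y 16.2 z -0.5
```

```bash
python3 -m inch '[{"x":-1,"y":8,"z":-0.5,"twist":0},{"x":0,"y":5,"z":0,"twist":0},{"x":0,"y":2.5,"z":0,"twist":0},{"x":0,"y":0,"z":0,"twist":0},{"x":0,"y":0,"z":0,"twist":0}]'
python3 go.py -44 603,-70.7,112.5
```

```text
t: 8.5
tool_pos: [0.6025, -0.0711, 0.2795]
orientation: [-1.486, 0.601, -0.601]
force: [-0.3, -0.2, -0.3]
opening: 0.0236
t 8.5 grasp [602.5 -71.1 112.5] psi -44.0 tilt 0.00 F [-0.3 -0.2 -0.3] open 0.0236 q6 0.57
twist -0.000 rad final psi -44.0
603,-70.7,112.5 -> shift x 0.1 y 0.0 z 0.6
```

```bash
python3 -m inch '[{"x":0,"y":0.5,"z":0,"twist":0},{"x":0,"y":0,"z":0,"twist":0},{"x":0,"y":0,"z":0,"twist":0},{"x":0,"y":0,"z":0,"twist":0}]' -0.1
python3 -m inch '[{"x":0,"y":-15,"z":0,"twist":0},{"x":0,"y":-30,"z":0,"twist":0},{"x":0,"y":-40,"z":0,"twist":0},{"x":0,"y":-40,"z":0,"twist":0},{"x":0,"y":0,"z":0,"twist":-0.096}]'
python3 go.py -38.5 612.3,349.9,200 612.3,349.9,78
python3 - <<'E'
from meas import *
c=imaging.read_camera("scene"); cv2.imwrite("pics/s3.png",cv2.resize(c["color"][150:280,200:400,::-1],None,fx=3,fy=3))
E
```

```text
t: 8.9
tool_pos: [0.6025, -0.071, 0.2791]
orientation: [-1.486, 0.6, -0.601]
force: [0.1, 0.6, 0.8]
opening: 0.0414
t: 9.4
tool_pos: [0.6038, -0.0712, 0.4135]
orientation: [-1.504, 0.515, -0.535]
force: [0.5, -0.4, 0.8]
opening: 0.0419
t 9.4 grasp [605.9 -71.7 246.5] psi -38.5 tilt 0.73 F [ 0.5 -0.4  0.8] open 0.0419 q6 0.47
twist 0.000 rad final psi -38.5
612.3,349.9,200 -> shift x -258.0 y 45.6 z 333.6
612.3,349.9,78 -> shift x -1.4 y 122.0 z -0.7
```

View pics/s3.png

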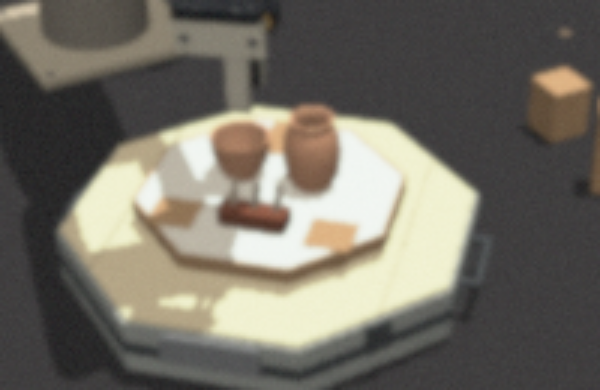

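The cone pack (255,215) stands on the shelf between the two small squares, with the jar and bowl untouched. Next is the left tall post.

```bash
python3 -m inch '[{"x":-29,"y":0,"z":37,"twist":0},{"x":-29,"y":0,"z":37,"twist":0},{"x":-29,"y":0,"z":37,"twist":0},{"x":-29,"y":5,"z":37,"twist":0},{"x":-29,"y":10,"z":37,"twist":0},{"x":-29,"y":10,"z":37,"twist":0},{"x":-29,"y":10,"z":37,"twist":0},{"x":-29,"y":10,"z":37,"twist":0},{"x":-26,"y":0,"z":37,"twist":0},{"x":0,"y":0,"z":0,"twist":0},{"x":0,"y":0,"z":0,"twist":0}]' 1
python3 go.py -38.5 612.3,349.9,140 612.3,349.9,78
```

```text
t: 10.55
tool_pos: [0.6073, 0.3512, 0.3583]
orientation: [-1.508, 0.526, -0.525]
force: [0.5, -0.6, -0.1]
opening: 0.093
t 10.6 grasp [607.1 351.1 191.3] psi -38.4 tilt 0.10 F [ 0.5 -0.6 -0.1] open 0.0930 q6 1.12
twist 0.001 rad final psi -38.5
612.3,349.9,140 -> shift x 4.8 y 51.3 z 2.4
612.3,349.9,78 -> shift x 0.0 y 62.0 z 0.1
```

```bash
python3 -m inch '[{"x":5,"y":20,"z":2.5,"twist":0},{"x":0,"y":30,"z":0,"twist":0},{"x":0,"y":30,"z":0,"twist":0},{"x":0,"y":22,"z":0,"twist":0},{"x":0,"y":10,"z":0,"twist":0},{"x":0,"y":0,"z":0,"twist":0},{"x":0,"y":0,"z":0,"twist":0}]'
python3 go.py -38.5 612.3,349.9,78
```

```text
t: 11.25
tool_pos: [0.614, 0.3485, 0.2486]
orientation: [-1.505, 0.526, -0.528]
force: [-0.3, 0.0, -0.1]
opening: 0.0927
t 11.2 grasp [614.2 348.6  81.6] psi -38.6 tilt 0.09 F [-0.3  0.  -0.1] open 0.0927 q6 1.12
twist -0.001 rad final psi -38.5
612.3,349.9,78 -> shift x -2.3 y 3.6 z -0.2
```

```bash
python3 -m inch '[{"x":-2.5,"y":3,"z":0,"twist":0},{"x":0,"y":0,"z":0,"twist":0}]'
python3 -m inch '[{"x":0,"y":0,"z":0,"twist":0},{"x":0,"y":0,"z":0,"twist":0},{"x":0,"y":0,"z":0,"twist":0},{"x":0,"y":0,"z":0,"twist":0},{"x":0,"y":0,"z":0,"twist":0},{"x":0,"y":0,"z":0,"twist":0},{"x":0,"y":0,"z":0,"twist":0}]' -1 40
python3 go.py -
python3 -m inch '[{"x":0,"y":-15,"z":0,"twist":0},{"x":0,"y":-30,"z":0,"twist":0},{"x":0,"y":-40,"z":0,"twist":0},{"x":0,"y":-40,"z":0,"twist":0},{"x":0,"y":-40,"z":0,"twist":0},{"x":0,"y":-30,"z":0,"twist":0},{"x":0,"y":0,"z":0,"twist":0.096},{"x":0,"y":0,"z":0,"twist":0}]'
python3 go.py -44 655.7,-16.2,275 655.7,-16.2,170.5
python3 - <<'E'
from meas import *
c=imaging.read_camera("scene"); cv2.imwrite("pics/s4.png",cv2.resize(c["color"][40:230,260:500,::-1],None,fx=3,fy=3))
E
```

```text
t: 11.45
tool_pos: [0.6116, 0.3509, 0.2454]
orientation: [-1.505, 0.525, -0.527]
force: [-0.3, -0.1, 1.1]
opening: 0.0928
t: 12.15
tool_pos: [0.6114, 0.3506, 0.244]
orientation: [-1.506, 0.526, -0.526]
force: [-0.4, 0.5, 0.3]
opening: 0.0416
t 12.2 grasp [611.4 350.6  77. ] psi -38.5 tilt 0.01 F [-0.4  0.5  0.3] open 0.0416 q6 1.12
t: 12.95
tool_pos: [0.6114, 0.3506, 0.4418]
orientation: [-1.483, 0.6, -0.603]
force: [-0.2, -0.1, -2.9]
opening: 0.0318
t 12.9 grasp [611.9 350.9 274.8] psi -44.1 tilt 0.20 F [-0.2 -0.1 -2.9] open 0.0318 q6 1.22
twist -0.002 rad final psi -44.0
655.7,-16.2,275 -> shift x 286.5 y -0.6 z -233.6
655.7,-16.2,170.5 -> shift x -0.1 y 104.5 z -0.3
```

View pics/s4.png

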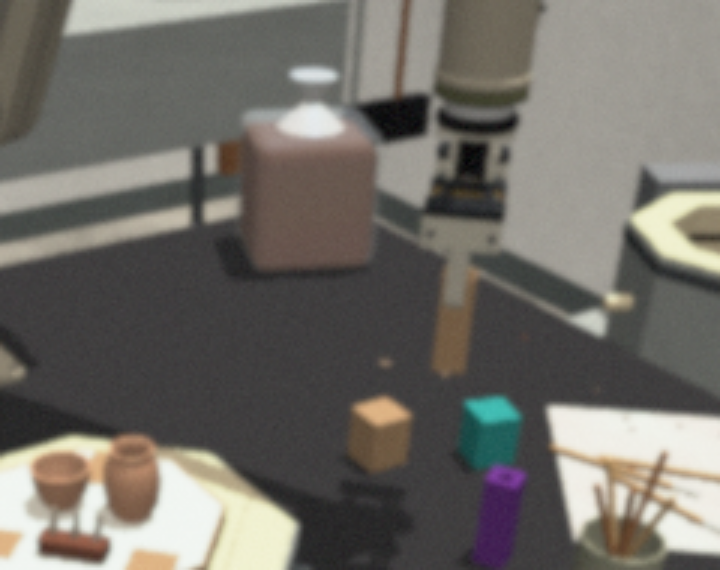

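The post hangs in the gripper (crop (455,320)), but the fingers were still closing as the lift began. I'll measure its foot height.

```bash
python3 - <<'E'
from meas import *
for cam in("scene",):
    c=imaging.read_camera(cam);P=cloud(c);hsv=cv2.cvtColor(c["color"],cv2.COLOR_RGB2HSV)
    m=(np.hypot(P[...,0]-.612,P[...,1]-.351)<.04)&(P[...,2]>.1)&(hsv[...,1]>70)&(c["depth"]>0)
    print(m.sum(),np.percentile(P[m][:,2],[0,1,2,5,50,95,99,100]))
    lo=P[m&(P[...,2]<.2)];hi=P[m&(P[...,2]>.24)&(P[...,2]<.3)]; print(lo.mean(0),hi.mean(0))
    r=[P[m&(abs(P[...,2]-z)<.006)].mean(0) for z in np.arange(.19,.28,.012)]; print(np.array(r))
E
```

```text
333 [0.1784 0.1812 0.1827 0.1859 0.2322 0.3986 0.4609 0.463 ]
[0.6258 0.3404 0.1905] [0.6277 0.3449 0.2567]
[[0.6254 0.3398 0.1901]
 [0.6256 0.3401 0.2012]
 [0.6253 0.3397 0.2138]
 [0.6257 0.3404 0.226 ]
 [0.625  0.3408 0.2378]
 [0.6271 0.341  0.249 ]
 [0.6329 0.3491 0.2615]
 [0.6284 0.3503 0.2751]]
```

```bash
python3 -m inch '[{"x":31,"y":0,"z":-26,"twist":0},{"x":32,"y":0,"z":-26,"twist":0},{"x":32,"y":0,"z":-26,"twist":0},{"x":32,"y":0,"z":-26,"twist":0},{"x":32,"y":0,"z":-26,"twist":0},{"x":32,"y":0,"z":-26,"twist":0},{"x":32,"y":0,"z":-26,"twist":0},{"x":32,"y":0,"z":-26,"twist":0},{"x":31,"y":0,"z":-25,"twist":0},{"x":0,"y":0,"z":0,"twist":0},{"x":0,"y":0,"z":0,"twist":0}]'
python3 go.py -44 655.7,-16.2,200
```

```text
t: 14.15
tool_pos: [0.655, -0.0167, 0.4375]
orientation: [-1.486, 0.603, -0.599]
force: [0.3, -0.1, -2.9]
opening: 0.0319
t 14.2 grasp [654.5 -16.6 270.5] psi -44.0 tilt 0.16 F [ 0.3 -0.1 -2.9] open 0.0319 q6 0.66
twist -0.001 rad final psi -44.0
655.7,-16.2,200 -> shift x 0.7 y 70.5 z 1.2
```

```bash
python3 -m inch '[{"x":0.5,"y":20,"z":1,"twist":0},{"x":0,"y":25,"z":0,"twist":0},{"x":0,"y":17,"z":0,"twist":0},{"x":0,"y":6,"z":0,"twist":0},{"x":0,"y":0,"z":0,"twist":0},{"x":0,"y":0,"z":0,"twist":0},{"x":0,"y":0,"z":0,"twist":0}]'
python3 go.py -44 655.7,-16.2,187
python3 - <<'E'
from meas import *
c=imaging.read_camera("scene");P=cloud(c);hsv=cv2.cvtColor(c["color"],cv2.COLOR_RGB2HSV)
cv2.imwrite("pics/s5.png",cv2.resize(c["color"][100:280,180:400,::-1],None,fx=3,fy=3))
m=(np.hypot(P[...,0]-.662,P[...,1]+.022)<.03)&(P[...,2]>.098)&(P[...,2]<.16)&(hsv[...,1]>70)
print(m.sum(),np.percentile(P[m][:,2],[0,1,2,5,50]))
E
```

```text
t: 14.85
tool_pos: [0.6567, -0.0152, 0.3728]
orientation: [-1.485, 0.598, -0.602]
force: [0.1, 0.1, -2.5]
opening: 0.0318
t 14.8 grasp [657.1 -15.2 205.8] psi -44.0 tilt 0.14 F [ 0.1  0.1 -2.5] open 0.0318 q6 0.67
twist 0.000 rad final psi -44.0
655.7,-16.2,187 -> shift x -0.4 y 18.8 z -1.7
176 [0.1106 0.1115 0.1117 0.1145 0.1378]
```

View pics/s5.png

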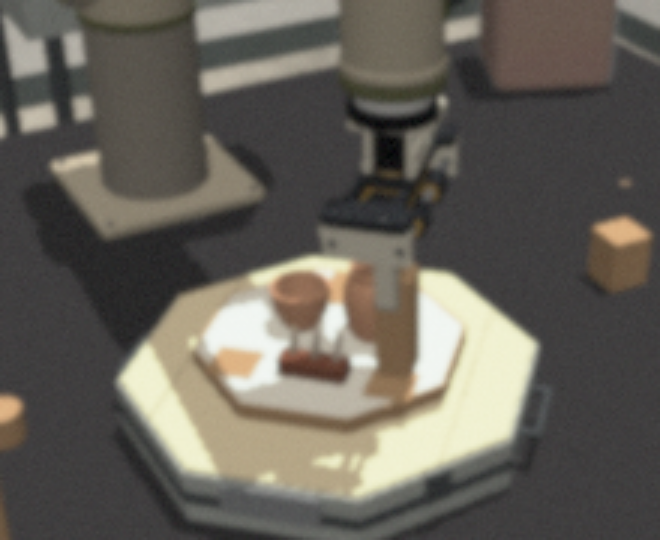

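The post hovers upright over its square (crop (395,365)), foot about 20 mm up. Lower it.

```bash
python3 -m inch '[{"x":-0.4,"y":8,"z":-1.7,"twist":0},{"x":0,"y":5,"z":0,"twist":0},{"x":0,"y":2,"z":0,"twist":0},{"x":0,"y":0,"z":0,"twist":0},{"x":0,"y":0,"z":0,"twist":0}]'
python3 -m inch '[{"x":0,"y":1.5,"z":0,"twist":0},{"x":0,"y":0,"z":0,"twist":0},{"x":0,"y":0,"z":0,"twist":0}]'
python3 go.py -44 655.7,-16.2,187
```

```text
t: 15.4
tool_pos: [0.6548, -0.0163, 0.356]
orientation: [-1.486, 0.601, -0.6]
force: [-1.1, -0.1, -1.8]
opening: 0.0319
t: 15.7
tool_pos: [0.6548, -0.0162, 0.3546]
orientation: [-1.486, 0.6, -0.6]
force: [0.8, -0.3, -2.4]
opening: 0.0316
t 15.7 grasp [654.9 -16.2 187.6] psi -44.0 tilt 0.00 F [ 0.8 -0.3 -2.4] open 0.0316 q6 0.66
twist -0.000 rad final psi -44.0
655.7,-16.2,187 -> shift x 0.6 y 0.6 z 0.6
```

```bash
python3 -m inch '[{"x":0.5,"y":1,"z":0.5,"twist":0},{"x":0,"y":0,"z":0,"twist":0}]'
python3 -m inch '[{"x":0,"y":1,"z":0,"twist":0},{"x":0,"y":0,"z":0,"twist":0}]'
python3 -m inch '[{"x":0,"y":1,"z":0,"twist":0},{"x":0,"y":0,"z":0,"twist":0}]'
```

```text
t: 15.9
tool_pos: [0.6556, -0.0162, 0.3534]
orientation: [-1.486, 0.601, -0.6]
force: [0.1, -0.3, -2.2]
opening: 0.032
t: 16.1
tool_pos: [0.6555, -0.0162, 0.3523]
orientation: [-1.486, 0.601, -0.6]
force: [0.2, 0.2, -2.4]
opening: 0.0318
t: 16.3
tool_pos: [0.6555, -0.0163, 0.3513]
orientation: [-1.486, 0.601, -0.6]
force: [0.7, 0.1, -1.4]
opening: 0.032
```

```bash
python3 -m inch '[{"x":0,"y":0.6,"z":0,"twist":0},{"x":0,"y":0,"z":0,"twist":0}]'
python3 -m inch '[{"x":0,"y":0.6,"z":0,"twist":0},{"x":0,"y":0,"z":0,"twist":0}]'
```

```text
t: 16.5
tool_pos: [0.6555, -0.0162, 0.3508]
orientation: [-1.486, 0.601, -0.6]
force: [0.3, 0.9, -3.0]
opening: 0.0317
t: 16.7
tool_pos: [0.6556, -0.0162, 0.3505]
orientation: [-1.486, 0.6, -0.601]
force: [-1.1, -0.2, -1.3]
opening: 0.0316
```

```bash
python3 -m inch '[{"x":0,"y":0.7,"z":0,"twist":0},{"x":0,"y":0,"z":0,"twist":0}]'
python3 -m inch '[{"x":0,"y":0.7,"z":0,"twist":0},{"x":0,"y":0,"z":0,"twist":0}]'
python3 - <<'E'
from meas import *
c=imaging.read_camera("scene");P=cloud(c);hsv=cv2.cvtColor(c["color"],cv2.COLOR_RGB2HSV)
cv2.imwrite("pics/s6.png",cv2.resize(c["color"][180:260,260:380,::-1],None,fx=5,fy=5))
E
```

```text
t: 16.9
tool_pos: [0.6556, -0.0162, 0.3505]
orientation: [-1.486, 0.6, -0.601]
force: [-2.0, 0.9, 4.7]
opening: 0.0318
t: 17.1
tool_pos: [0.6557, -0.0162, 0.3504]
orientation: [-1.486, 0.599, -0.601]
force: [-3.7, 0.7, 8.3]
opening: 0.0316
```

View pics/s6.png

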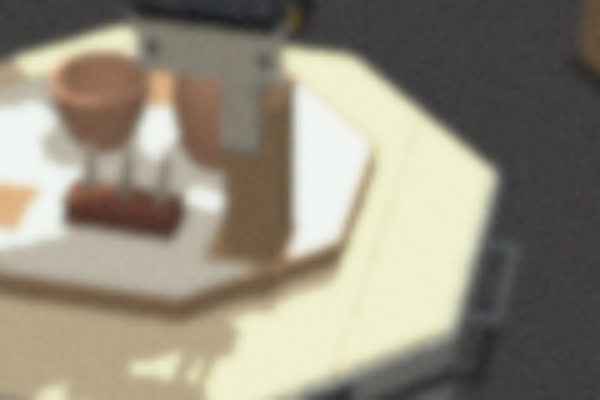

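Contact at 8 N with the foot on its square (crop (250,245)). Release, and on to the stout post.

```bash
python3 -m inch '[{"x":0,"y":-0.7,"z":0,"twist":0},{"x":0,"y":0,"z":0,"twist":0},{"x":0,"y":0,"z":0,"twist":0},{"x":0,"y":0,"z":0,"twist":0}]' 0.05
python3 -m inch '[{"x":0,"y":-15,"z":0,"twist":0},{"x":0,"y":-30,"z":0,"twist":0},{"x":0,"y":-30,"z":0,"twist":0},{"x":0,"y":0,"z":0,"twist":0},{"x":0,"y":0,"z":0,"twist":-0.146},{"x":0,"y":0,"z":0,"twist":-0.146},{"x":0,"y":0,"z":0,"twist":-0.146},{"x":0,"y":0,"z":0,"twist":-0.146},{"x":0,"y":0,"z":0,"twist":-0.148},{"x":0,"y":0,"z":0,"twist":0}]'
python3 go.py -2.1 490.9,376.3,200 490.9,376.3,45
python3 - <<'E'
from meas import *
c=imaging.read_camera("scene");P=cloud(c)
cv2.imwrite("pics/s7.png",cv2.resize(c["color"][120:280,200:400,::-1],None,fx=3,fy=3))
E
```

```text
t: 17.55
tool_pos: [0.6555, -0.0163, 0.3493]
orientation: [-1.486, 0.601, -0.6]
force: [-0.1, -0.5, -0.7]
opening: 0.0487
t: 18.55
tool_pos: [0.6555, -0.0162, 0.425]
orientation: [-1.571, 0.026, -0.026]
force: [-0.1, 0.5, 0.3]
opening: 0.0487
t 18.6 grasp [655.5 -16.2 258. ] psi -1.9 tilt 0.01 F [-0.1  0.5  0.3] open 0.0487 q6 -0.07
twist 0.003 rad final psi -2.1
490.9,376.3,200 -> shift x -178.9 y 58.0 z 386.2
490.9,376.3,45 -> shift x -0.0 y 155.0 z -0.0
```

View pics/s7.png

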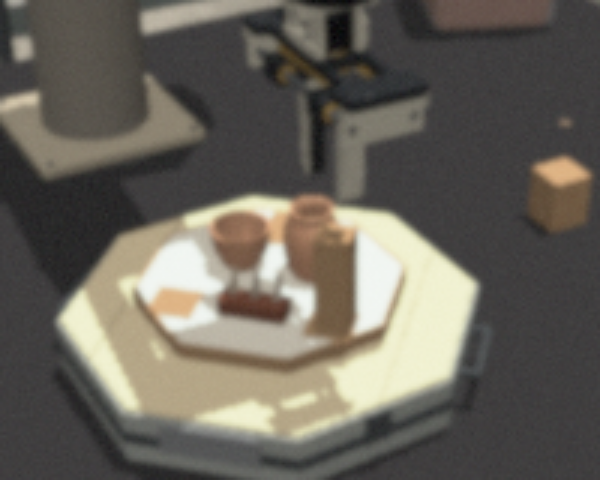

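The first tall post stands upright on its square (crop (335,285)), and the stout post is at (558,195).

```bash
python3 -m inch '[{"x":-18,"y":0,"z":38,"twist":0},{"x":-18,"y":0,"z":39,"twist":0},{"x":-18,"y":0,"z":39,"twist":0},{"x":-18,"y":5,"z":39,"twist":0},{"x":-18,"y":10,"z":39,"twist":0},{"x":-18,"y":10,"z":39,"twist":0},{"x":-18,"y":10,"z":39,"twist":0},{"x":-18,"y":10,"z":39,"twist":0},{"x":-18,"y":10,"z":38,"twist":0},{"x":-17,"y":3,"z":37,"twist":0},{"x":0,"y":0,"z":0,"twist":0},{"x":0,"y":0,"z":0,"twist":0}]' 1
python3 go.py -2.1 490.9,376.3,45
```

```text
t: 19.8
tool_pos: [0.49, 0.3767, 0.3666]
orientation: [-1.571, 0.029, -0.029]
force: [1.0, 0.3, -0.1]
opening: 0.0931
t 19.8 grasp [490.  376.7 199.6] psi -2.1 tilt 0.02 F [ 1.   0.3 -0.1] open 0.0931 q6 0.61
twist -0.001 rad final psi -2.1
490.9,376.3,45 -> shift x 0.9 y 154.6 z -0.3
```

```bash
python3 -m inch '[{"x":1,"y":25,"z":0,"twist":0},{"x":0,"y":35,"z":0,"twist":0},{"x":0,"y":35,"z":0,"twist":0},{"x":0,"y":30,"z":0,"twist":0},{"x":0,"y":18,"z":0,"twist":0},{"x":0,"y":8,"z":0,"twist":0},{"x":0,"y":3.5,"z":0,"twist":0},{"x":0,"y":0,"z":0,"twist":0},{"x":0,"y":0,"z":0,"twist":0}]'
python3 go.py -2.1 490.9,376.3,45
```

```text
t: 20.7
tool_pos: [0.4924, 0.3761, 0.2138]
orientation: [-1.569, 0.027, -0.031]
force: [0.6, -0.2, 0.2]
opening: 0.0928
t 20.7 grasp [492.7 376.3  46.8] psi -2.1 tilt 0.14 F [ 0.6 -0.2  0.2] open 0.0928 q6 0.61
twist -0.000 rad final psi -2.1
490.9,376.3,45 -> shift x -1.8 y 1.8 z -0.0
```

```bash
python3 -m inch '[{"x":-1.5,"y":1,"z":0,"twist":0},{"x":0,"y":0,"z":0,"twist":0},{"x":0,"y":0,"z":0,"twist":0},{"x":0,"y":0,"z":0,"twist":0},{"x":0,"y":0,"z":0,"twist":0},{"x":0,"y":0,"z":0,"twist":0},{"x":0,"y":0,"z":0,"twist":0},{"x":0,"y":0,"z":0,"twist":0},{"x":0,"y":0,"z":0,"twist":0},{"x":0,"y":0,"z":0,"twist":0}]' -1 50
python3 go.py -
```

```text
t: 21.7
tool_pos: [0.4902, 0.376, 0.2112]
orientation: [-1.571, 0.028, -0.029]
force: [1.9, -0.3, 0.0]
opening: 0.05
t 21.7 grasp [490.3 376.   44.2] psi -2.1 tilt 0.02 F [ 1.9 -0.3  0. ] open 0.0500 q6 0.61
```

```bash
python3 -m inch '[{"x":0,"y":-15,"z":0,"twist":0},{"x":0,"y":-30,"z":0,"twist":0},{"x":0,"y":-40,"z":0,"twist":0},{"x":0,"y":-40,"z":0,"twist":0},{"x":0,"y":-30,"z":0,"twist":0},{"x":0,"y":0,"z":0,"twist":-0.14},{"x":0,"y":0,"z":0,"twist":-0.14},{"x":0,"y":0,"z":0,"twist":-0.14},{"x":0,"y":0,"z":0,"twist":-0.14},{"x":0,"y":0,"z":0,"twist":-0.14},{"x":0,"y":0,"z":0,"twist":-0.14},{"x":0,"y":0,"z":0,"twist":0}]'
python3 go.py 46 493.9,34.1,200 493.9,34.1,150
```

```text
t: 22.9
tool_pos: [0.4897, 0.3759, 0.3665]
orientation: [-1.477, -0.63, 0.631]
force: [0.3, 0.4, -3.0]
opening: 0.0499
t 22.9 grasp [489.5 375.8 199.5] psi 46.2 tilt 0.05 F [ 0.3  0.4 -3. ] open 0.0499 q6 -0.23
twist 0.004 rad final psi 46.0
493.9,34.1,200 -> shift x -242.8 y -0.4 z -240.5
493.9,34.1,150 -> shift x 0.0 y 50.0 z -0.0
```

```bash
python3 -m inch '[{"x":-30,"y":0,"z":-30,"twist":0.003},{"x":-30,"y":0,"z":-30,"twist":0},{"x":-30,"y":0,"z":-30,"twist":0},{"x":-30,"y":0,"z":-30,"twist":0},{"x":-30,"y":0,"z":-30,"twist":0},{"x":-30,"y":0,"z":-30,"twist":0},{"x":-30,"y":0,"z":-30,"twist":0},{"x":-20,"y":0,"z":-20,"twist":0},{"x":-13,"y":0,"z":-10.5,"twist":0},{"x":0,"y":0,"z":0,"twist":0},{"x":0,"y":0,"z":0,"twist":0}]'
python3 go.py 46 493.9,34.1,150
python3 - <<'E'
from meas import *
c=imaging.read_camera("top");P=cloud(c)
cv2.imwrite("pics/t7.png",cv2.resize(c["color"][110:280,270:450,::-1],None,fx=3,fy=3))
E
```

```text
t: 24.0
tool_pos: [0.4936, 0.0341, 0.3665]
orientation: [-1.479, -0.623, 0.623]
force: [0.1, 0.4, -3.9]
opening: 0.0498
t 24.0 grasp [493.6  34.2 199.5] psi 45.7 tilt 0.03 F [ 0.1  0.4 -3.9] open 0.0498 q6 -0.83
twist -0.006 rad final psi 46.0
493.9,34.1,150 -> shift x 0.1 y 49.5 z -0.3
```

View pics/t7.png

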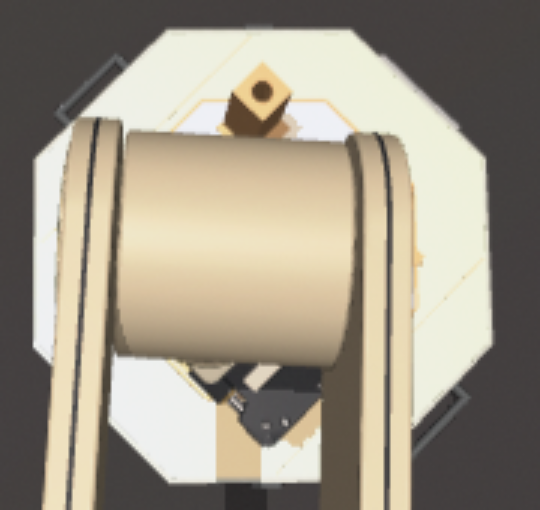

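The arm hides the square from above, and only the tall post's top at (262,92) is useful. I'll trust the measured positions and lower.

```bash
python3 -m inch '[{"x":0,"y":15,"z":0,"twist":0},{"x":0,"y":20,"z":0,"twist":0},{"x":0,"y":15,"z":0,"twist":0},{"x":0,"y":8,"z":0,"twist":0},{"x":0,"y":3,"z":0,"twist":0},{"x":0,"y":0,"z":0,"twist":0},{"x":0,"y":0,"z":0,"twist":0},{"x":0,"y":0,"z":0,"twist":0}]'
python3 go.py 46 493.9,34.1,136
```

```text
t: 24.85
tool_pos: [0.4941, 0.0341, 0.3061]
orientation: [-1.479, -0.627, 0.625]
force: [0.2, -0.7, -2.7]
opening: 0.0497
t 24.9 grasp [494.4  34.1 139.1] psi 45.9 tilt 0.09 F [ 0.2 -0.7 -2.7] open 0.0497 q6 -0.84
twist -0.002 rad final psi 46.0
493.9,34.1,136 -> shift x -0.3 y 3.1 z 0.4
```

```bash
python3 -m inch '[{"x":-0.3,"y":1.5,"z":0.3,"twist":0},{"x":0,"y":0,"z":0,"twist":0}]'
python3 -m inch '[{"x":0,"y":1,"z":0,"twist":0},{"x":0,"y":0,"z":0,"twist":0}]'
python3 -m inch '[{"x":0,"y":0.7,"z":0,"twist":0},{"x":0,"y":0,"z":0,"twist":0}]'
```

```text
t: 25.05
tool_pos: [0.4934, 0.0341, 0.3038]
orientation: [-1.479, -0.626, 0.626]
force: [-0.5, 0.6, -2.5]
opening: 0.0497
t: 25.25
tool_pos: [0.4935, 0.0341, 0.3032]
orientation: [-1.479, -0.626, 0.626]
force: [-1.9, -0.7, 1.8]
opening: 0.0497
t: 25.45
tool_pos: [0.4935, 0.0341, 0.3032]
orientation: [-1.479, -0.626, 0.626]
force: [-5.4, 0.6, 7.8]
opening: 0.0498
```

```bash
python3 -m inch '[{"x":0,"y":-0.7,"z":0,"twist":0},{"x":0,"y":0,"z":0,"twist":0},{"x":0,"y":0,"z":0,"twist":0},{"x":0,"y":0,"z":0,"twist":0}]' 0.45
python3 -m inch '[{"x":0,"y":-15,"z":0,"twist":0},{"x":0,"y":-30,"z":0,"twist":0},{"x":0,"y":-40,"z":0,"twist":0},{"x":0,"y":-35,"z":0,"twist":0},{"x":0,"y":0,"z":0,"twist":-0.133},{"x":0,"y":0,"z":0,"twist":-0.133},{"x":0,"y":0,"z":0,"twist":-0.133},{"x":0,"y":0,"z":0,"twist":-0.133},{"x":0,"y":0,"z":0,"twist":0}]'
python3 go.py 76.5 580.8,-371.5,200 580.8,-371.5,78
```

```text
t: 25.85
tool_pos: [0.4933, 0.0341, 0.3025]
orientation: [-1.479, -0.626, 0.626]
force: [-0.4, -0.4, 0.1]
opening: 0.0672
t: 26.75
tool_pos: [0.4933, 0.0341, 0.4238]
orientation: [-1.312, -1.035, 1.033]
force: [-0.7, 0.2, -0.5]
opening: 0.0673
t 26.8 grasp [493.5  34.1 256.8] psi 76.5 tilt 0.06 F [-0.7  0.2 -0.5] open 0.0673 q6 -1.37
twist 0.000 rad final psi 76.5
580.8,-371.5,200 -> shift x -374.0 y 56.9 z -179.5
580.8,-371.5,78 -> shift x -0.0 y 122.0 z 0.1
```

```bash
python3 -m inch '[{"x":-37,"y":0,"z":-18,"twist":0},{"x":-37,"y":0,"z":-18,"twist":0},{"x":-37,"y":0,"z":-18,"twist":0},{"x":-37,"y":0,"z":-18,"twist":0},{"x":-37,"y":0,"z":-18,"twist":0},{"x":-37,"y":10,"z":-18,"twist":0},{"x":-37,"y":10,"z":-18,"twist":0},{"x":-37,"y":15,"z":-18,"twist":0},{"x":-37,"y":15,"z":-18,"twist":0},{"x":-41,"y":7,"z":-17.5,"twist":0},{"x":0,"y":0,"z":0,"twist":0},{"x":0,"y":0,"z":0,"twist":0}]' 0.8
python3 go.py 76.5 580.8,-371.5,78
python3 - <<'E'
from meas import *
c=imaging.read_camera("top");P=cloud(c)
cv2.imwrite("pics/t8.png",cv2.resize(c["color"][110:280,270:530,::-1],None,fx=3,fy=3))
for n,x,y,h in(("tall1",.656,-.016,.192),("stout",.494,.034,.157)):
    m=blob(c,P,x,y,.045,h-.008,h+.008)
    print(m.sum(),np.median(P[m],0)); sq(c,m,h,n)
E
```

```text
t: 27.95
tool_pos: [0.5794, -0.3726, 0.3649]
orientation: [-1.312, -1.028, 1.028]
force: [-0.6, -0.3, -0.1]
opening: 0.0836
t 27.9 grasp [ 579.2 -372.4  197.9] psi 76.1 tilt 0.10 F [-0.6 -0.3 -0.1] open 0.0836 q6 -1.97
twist -0.007 rad final psi 76.5
580.8,-371.5,78 -> shift x 1.1 y 119.9 z -1.5
193 [ 0.6573 -0.0128  0.1924]
tall1 ctr 657.0 -12.0 size 31.3 34.7 long-axis azim 136.4 mod90 46.4
492 [0.4921 0.0361 0.1574]
stout ctr 491.9 36.3 size 47.5 49.2 long-axis azim 136.1 mod90 46.1
```

View pics/t8.png

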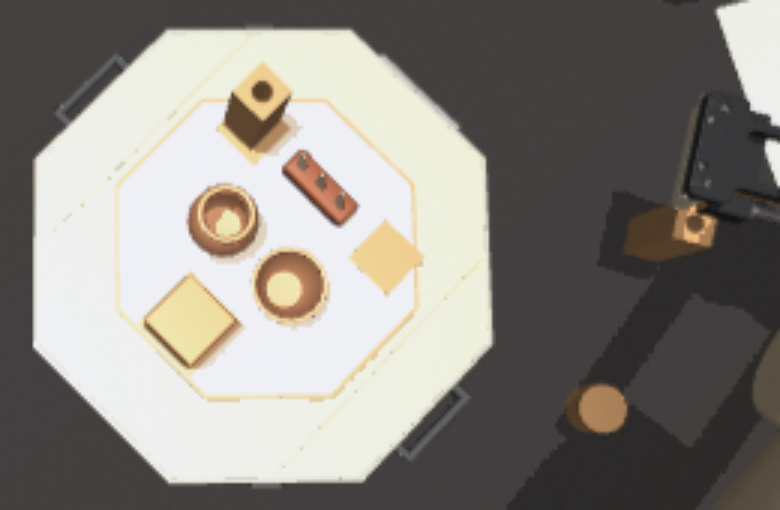

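The pack (318,187), tall post (262,92) and stout post (190,320) sit on their marks in the picture. The gripper is over the second tall post (690,225), so lower it.

```bash
python3 -m inch '[{"x":1,"y":20,"z":-1.5,"twist":-0.007},{"x":0,"y":35,"z":0,"twist":0},{"x":0,"y":35,"z":0,"twist":0},{"x":0,"y":18,"z":0,"twist":0},{"x":0,"y":8,"z":0,"twist":0},{"x":0,"y":3,"z":0,"twist":0},{"x":0,"y":0,"z":0,"twist":0},{"x":0,"y":0,"z":0,"twist":0},{"x":0,"y":0,"z":0,"twist":0}]'
python3 go.py 76.5 580.8,-371.5,78
```

```text
t: 28.9
tool_pos: [0.5819, -0.3714, 0.2485]
orientation: [-1.312, -1.038, 1.037]
force: [1.0, 1.0, 0.1]
opening: 0.0838
t 28.9 grasp [ 582.2 -371.7   81.5] psi 76.8 tilt 0.15 F [1.  1.  0.1] open 0.0838 q6 -1.98
twist 0.005 rad final psi 76.5
580.8,-371.5,78 -> shift x -0.1 y 3.5 z 1.4
```

```bash
python3 -m inch '[{"x":0,"y":3,"z":1,"twist":0.004},{"x":0,"y":0,"z":0,"twist":0},{"x":0,"y":0,"z":0,"twist":0},{"x":0,"y":0,"z":0,"twist":0},{"x":0,"y":0,"z":0,"twist":0},{"x":0,"y":0,"z":0,"twist":0},{"x":0,"y":0,"z":0,"twist":0},{"x":0,"y":0,"z":0,"twist":0},{"x":0,"y":0,"z":0,"twist":0},{"x":0,"y":0,"z":0,"twist":0},{"x":0,"y":0,"z":0,"twist":0},{"x":0,"y":0,"z":0,"twist":0}]' -1 45
python3 go.py -
```

```text
t: 30.1
tool_pos: [0.5804, -0.3709, 0.2437]
orientation: [-1.311, -1.035, 1.035]
force: [-0.4, -0.8, 0.8]
opening: 0.0317
t 30.1 grasp [ 580.4 -370.9   76.7] psi 76.5 tilt 0.01 F [-0.4 -0.8  0.8] open 0.0317 q6 -1.98
```

```bash
python3 -m inch '[{"x":0,"y":-15,"z":0,"twist":0},{"x":0,"y":-30,"z":0,"twist":0},{"x":0,"y":-40,"z":0,"twist":0},{"x":0,"y":-40,"z":0,"twist":0},{"x":0,"y":-38,"z":0,"twist":0},{"x":0,"y":0,"z":0,"twist":0.133},{"x":0,"y":0,"z":0,"twist":0.133},{"x":0,"y":0,"z":0,"twist":0.133},{"x":0,"y":0,"z":0,"twist":0.133},{"x":0,"y":0,"z":0,"twist":0}]'
python3 go.py 46 550.3,-125.2,240
```

```text
t: 31.1
tool_pos: [0.5803, -0.3706, 0.4073]
orientation: [-1.478, -0.627, 0.627]
force: [-0.9, 0.1, -1.7]
opening: 0.0318
t 31.1 grasp [ 580.3 -370.5  240.3] psi 46.0 tilt 0.01 F [-0.9  0.1 -1.7] open 0.0318 q6 -1.44
twist -0.001 rad final psi 46.0
550.3,-125.2,240 -> shift x 155.6 y 0.4 z 192.0
```

```bash
python3 -m inch '[{"x":25,"y":0,"z":30,"twist":0},{"x":25,"y":0,"z":30,"twist":0},{"x":25,"y":0,"z":30,"twist":0},{"x":25,"y":0,"z":30,"twist":0},{"x":25,"y":0,"z":30,"twist":0},{"x":18,"y":0,"z":25,"twist":0},{"x":12.5,"y":0,"z":17,"twist":0},{"x":0,"y":0,"z":0,"twist":0},{"x":0,"y":0,"z":0,"twist":0},{"x":0,"y":0,"z":0,"twist":0}]'
python3 go.py 46 550.3,-125.2,175
python3 - <<'E'
from meas import *
c=imaging.read_camera("scene");P=cloud(c)
cv2.imwrite("pics/s9.png",cv2.resize(c["color"][120:280,200:400,::-1],None,fx=3,fy=3))
E
```

```text
t: 32.1
tool_pos: [0.5501, -0.1263, 0.4069]
orientation: [-1.478, -0.629, 0.629]
force: [-0.3, 0.0, -1.7]
opening: 0.0319
t 32.1 grasp [ 550.1 -126.4  239.9] psi 46.1 tilt 0.03 F [-0.3  0.  -1.7] open 0.0319 q6 -1.12
twist 0.002 rad final psi 46.0
550.3,-125.2,175 -> shift x 1.0 y 64.9 z 0.7
```

View pics/s9.png

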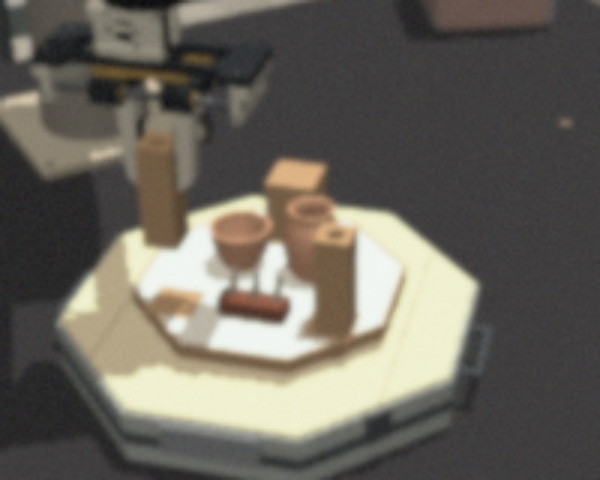

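The second tall post is held upright above the bare square (crop (175,300)). Lower it.

```bash
python3 -m inch '[{"x":1,"y":20,"z":0.7,"twist":0},{"x":0,"y":25,"z":0,"twist":0},{"x":0,"y":14,"z":0,"twist":0},{"x":0,"y":7,"z":0,"twist":0},{"x":0,"y":2,"z":0,"twist":0},{"x":0,"y":0,"z":0,"twist":0},{"x":0,"y":0,"z":0,"twist":0},{"x":0,"y":0,"z":0,"twist":0}]'
python3 go.py 46 550.3,-125.2,168.7
```

```text
t: 32.95
tool_pos: [0.5506, -0.1245, 0.3398]
orientation: [-1.479, -0.63, 0.627]
force: [0.2, -0.1, -1.2]
opening: 0.0318
t 33.0 grasp [ 550.8 -124.6  172.8] psi 46.1 tilt 0.10 F [ 0.2 -0.1 -1.2] open 0.0318 q6 -1.12
twist 0.001 rad final psi 46.0
550.3,-125.2,168.7 -> shift x -0.8 y 4.1 z -0.0
```

```bash
python3 -m inch '[{"x":-0.7,"y":2.5,"z":0,"twist":0},{"x":0,"y":0,"z":0,"twist":0}]'
python3 -m inch '[{"x":0,"y":1,"z":0,"twist":0},{"x":0,"y":0,"z":0,"twist":0}]'
python3 -m inch '[{"x":0,"y":0.7,"z":0,"twist":0},{"x":0,"y":0,"z":0,"twist":0}]'
```

```text
t: 33.15
tool_pos: [0.5497, -0.1249, 0.3361]
orientation: [-1.478, -0.628, 0.628]
force: [-0.4, 0.2, -2.1]
opening: 0.0319
t: 33.35
tool_pos: [0.5498, -0.1249, 0.3357]
orientation: [-1.478, -0.629, 0.628]
force: [-1.4, 0.2, 2.9]
opening: 0.032
t: 33.55
tool_pos: [0.5498, -0.1249, 0.3357]
orientation: [-1.478, -0.629, 0.628]
force: [-3.9, 1.0, 8.5]
opening: 0.0319
```

```bash
python3 -m inch '[{"x":0,"y":-0.7,"z":0,"twist":0},{"x":0,"y":0,"z":0,"twist":0},{"x":0,"y":0,"z":0,"twist":0},{"x":0,"y":0,"z":0,"twist":0}]' 0.1
python3 -m inch '[{"x":0,"y":-15,"z":0,"twist":0},{"x":0,"y":-25,"z":0,"twist":0},{"x":0,"y":-20,"z":0,"twist":0},{"x":0,"y":0,"z":0,"twist":0}]'
python3 go.py 46 431.6,-317.7,140 431.6,-317.7,24
```

```text
t: 33.95
tool_pos: [0.5497, -0.1249, 0.3349]
orientation: [-1.478, -0.628, 0.628]
force: [0.3, 0.4, -0.7]
opening: 0.0508
t: 34.35
tool_pos: [0.5507, -0.1252, 0.4]
orientation: [-1.482, -0.633, 0.625]
force: [-0.3, -0.5, -0.2]
opening: 0.0509
t 34.4 grasp [ 551.8 -125.5  233. ] psi 46.1 tilt 0.40 F [-0.3 -0.5 -0.2] open 0.0509 q6 -1.12
twist 0.001 rad final psi 46.0
431.6,-317.7,140 -> shift x -222.0 y 92.6 z -46.5
431.6,-317.7,24 -> shift x -0.4 y 116.0 z 0.7
```

```bash
python3 -m inch '[{"x":-37,"y":0,"z":-8,"twist":0},{"x":-37,"y":0,"z":-8,"twist":0},{"x":-37,"y":15,"z":-8,"twist":0},{"x":-37,"y":30,"z":-8,"twist":0},{"x":-37,"y":30,"z":-8,"twist":0},{"x":-37,"y":17,"z":-6.5,"twist":0},{"x":0,"y":0,"z":0,"twist":0},{"x":0,"y":0,"z":0,"twist":0},{"x":0,"y":0,"z":0,"twist":0}]' 0.7
python3 go.py 46 431.6,-317.7,24
```

```text
t: 35.25
tool_pos: [0.4298, -0.3166, 0.3039]
orientation: [-1.479, -0.629, 0.628]
force: [0.3, 0.2, -0.3]
opening: 0.079
t 35.2 grasp [ 430.  -316.7  136.9] psi 46.1 tilt 0.07 F [ 0.3  0.2 -0.3] open 0.0790 q6 -1.54
twist 0.001 rad final psi 46.0
431.6,-317.7,24 -> shift x 0.3 y 112.9 z -1.7
```

```bash
python3 -m inch '[{"x":0,"y":20,"z":-1.5,"twist":0},{"x":0,"y":30,"z":0,"twist":0},{"x":0,"y":30,"z":0,"twist":0},{"x":0,"y":18,"z":0,"twist":0},{"x":0,"y":8,"z":0,"twist":0},{"x":0,"y":3,"z":0,"twist":0},{"x":0,"y":0,"z":0,"twist":0},{"x":0,"y":0,"z":0,"twist":0},{"x":0,"y":0,"z":0,"twist":0}]'
python3 go.py 46 431.6,-317.7,24
```

```text
t: 36.15
tool_pos: [0.4308, -0.3185, 0.1955]
orientation: [-1.48, -0.629, 0.628]
force: [-0.3, -0.6, -0.0]
opening: 0.0788
t 36.1 grasp [ 431.1 -318.7   28.5] psi 46.1 tilt 0.13 F [-0.3 -0.6 -0. ] open 0.0788 q6 -1.54
twist 0.001 rad final psi 46.0
431.6,-317.7,24 -> shift x 1.1 y 4.5 z 0.4
```

```bash
python3 -m inch '[{"x":1,"y":3.5,"z":0.4,"twist":0},{"x":0,"y":0,"z":0,"twist":0},{"x":0,"y":0,"z":0,"twist":0},{"x":0,"y":0,"z":0,"twist":0},{"x":0,"y":0,"z":0,"twist":0},{"x":0,"y":0,"z":0,"twist":0},{"x":0,"y":0,"z":0,"twist":0},{"x":0,"y":0,"z":0,"twist":0},{"x":0,"y":0,"z":0,"twist":0},{"x":0,"y":0,"z":0,"twist":0}]' -1 45
python3 go.py -
python3 -m inch '[{"x":0,"y":-15,"z":0,"twist":0},{"x":0,"y":-30,"z":0,"twist":0},{"x":0,"y":-40,"z":0,"twist":0},{"x":0,"y":-40,"z":0,"twist":0},{"x":0,"y":-40,"z":0,"twist":0},{"x":0,"y":-40,"z":0,"twist":0},{"x":0,"y":-20,"z":0,"twist":0},{"x":0,"y":0,"z":0,"twist":0},{"x":0,"y":0,"z":0,"twist":0}]'
python3 go.py 46 430,-20,245 493,35,245 493,35,181.5
python3 - <<'E'
from meas import *
c=imaging.read_camera("scene");P=cloud(c)
cv2.imwrite("pics/s10.png",cv2.resize(c["color"][80:280,130:380,::-1],None,fx=3,fy=3))
E
```

```text
t: 37.15
tool_pos: [0.4306, -0.3171, 0.1906]
orientation: [-1.478, -0.628, 0.628]
force: [-0.6, 0.5, -0.8]
opening: 0.0413
t 37.1 grasp [ 430.6 -317.1   23.6] psi 46.1 tilt 0.00 F [-0.6  0.5 -0.8] open 0.0413 q6 -1.53
t: 38.05
tool_pos: [0.4306, -0.3169, 0.4159]
orientation: [-1.479, -0.629, 0.628]
force: [-0.0, 0.0, -2.1]
opening: 0.0412
t 38.0 grasp [ 430.7 -317.   248.9] psi 46.1 tilt 0.04 F [-0.   0.  -2.1] open 0.0412 q6 -1.53
twist 0.001 rad final psi 46.0
430,-20,245 -> shift x 213.2 y 3.8 z 206.8
493,35,245 -> shift x 83.3 y 0.0 z -7.1
493,35,181.5 -> shift x -0.0 y 63.5 z 0.0
```

View pics/s10.png

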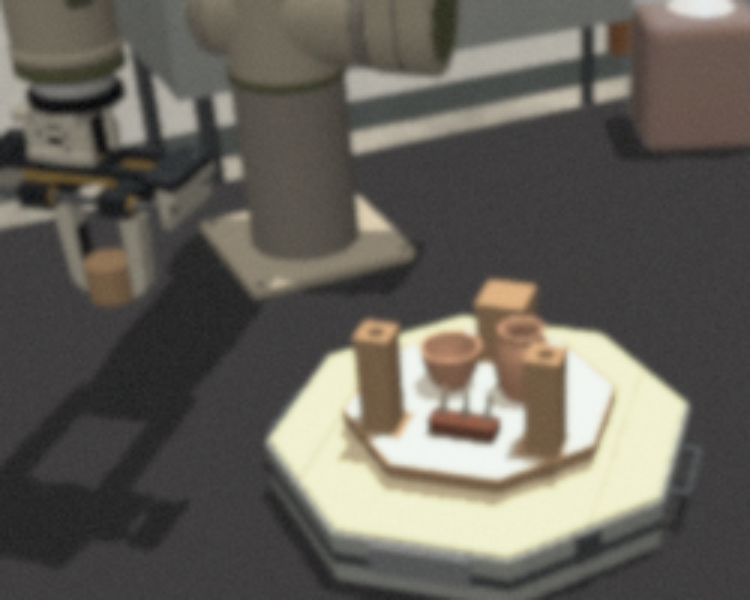

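The short post is held level (108,275), and both tall posts, the pack and the stout post stand on the shelf. Carry it over.

```bash
python3 -m inch '[{"x":27,"y":0,"z":26,"twist":0},{"x":27,"y":0,"z":26,"twist":0},{"x":27,"y":0,"z":26,"twist":0},{"x":27,"y":0,"z":26,"twist":0},{"x":27,"y":0,"z":26,"twist":0},{"x":27,"y":0,"z":26,"twist":0},{"x":27,"y":0,"z":26,"twist":0},{"x":27,"y":0,"z":26,"twist":0},{"x":0,"y":0,"z":0,"twist":0},{"x":0,"y":0,"z":0,"twist":0}]'
python3 -m inch '[{"x":25,"y":0,"z":-2,"twist":0},{"x":28,"y":0,"z":-2,"twist":0},{"x":20,"y":0,"z":-2,"twist":0},{"x":8,"y":0,"z":0,"twist":0},{"x":0,"y":0,"z":0,"twist":0},{"x":0,"y":0,"z":0,"twist":0}]'
python3 go.py 46 492.3,35.7,200 492.3,35.7,181
```

```text
t: 39.1
tool_pos: [0.4303, -0.0166, 0.4139]
orientation: [-1.476, -0.628, 0.632]
force: [0.3, -0.3, -1.0]
opening: 0.0411
t: 39.7
tool_pos: [0.4909, 0.036, 0.415]
orientation: [-1.478, -0.626, 0.629]
force: [-0.2, -0.1, 0.7]
opening: 0.0413
t 39.7 grasp [490.7  35.9 248. ] psi 46.0 tilt 0.09 F [-0.2 -0.1  0.7] open 0.0413 q6 -0.83
twist 0.000 rad final psi 46.0
492.3,35.7,200 -> shift x 1.1 y 48.0 z -1.4
492.3,35.7,181 -> shift x 0.0 y 19.0 z -0.0
```

```bash
python3 -m inch '[{"x":1,"y":15,"z":-1.5,"twist":0},{"x":0,"y":20,"z":0,"twist":0},{"x":0,"y":15,"z":0,"twist":0},{"x":0,"y":10,"z":0,"twist":0},{"x":0,"y":4,"z":0,"twist":0},{"x":0,"y":0,"z":0,"twist":0},{"x":0,"y":0,"z":0,"twist":0},{"x":0,"y":0,"z":0,"twist":0}]'
python3 go.py 46 492.3,35.7,181
```

```text
t: 40.5
tool_pos: [0.4934, 0.0367, 0.3526]
orientation: [-1.479, -0.63, 0.627]
force: [-0.5, 0.5, -1.0]
opening: 0.041
t 40.5 grasp [493.6  36.6 185.6] psi 46.1 tilt 0.09 F [-0.5  0.5 -1. ] open 0.0410 q6 -0.83
twist 0.001 rad final psi 46.0
492.3,35.7,181 -> shift x -1.6 y 4.6 z 0.3
```

```bash
python3 -m inch '[{"x":-1.5,"y":2.5,"z":0.3,"twist":0},{"x":0,"y":0,"z":0,"twist":0}]'
python3 -m inch '[{"x":0,"y":1.2,"z":0,"twist":0},{"x":0,"y":0,"z":0,"twist":0}]'
python3 -m inch '[{"x":0,"y":0.7,"z":0,"twist":0},{"x":0,"y":0,"z":0,"twist":0}]'
```

```text
t: 40.7
tool_pos: [0.4917, 0.0357, 0.3491]
orientation: [-1.478, -0.628, 0.628]
force: [-0.1, -0.3, -0.8]
opening: 0.0415
t: 40.9
tool_pos: [0.4917, 0.0357, 0.3478]
orientation: [-1.478, -0.628, 0.628]
force: [-0.6, 0.1, -0.9]
opening: 0.041
t: 41.1
tool_pos: [0.4918, 0.0358, 0.3476]
orientation: [-1.478, -0.629, 0.628]
force: [-2.2, -1.2, 3.1]
opening: 0.0413
```

```bash
python3 -m inch '[{"x":0,"y":0.2,"z":0,"twist":0},{"x":0,"y":0,"z":0,"twist":0},{"x":0,"y":0,"z":0,"twist":0},{"x":0,"y":0,"z":0,"twist":0}]' 0.4
python3 -m inch '[{"x":0,"y":-15,"z":0,"twist":0},{"x":0,"y":-30,"z":0,"twist":0},{"x":0,"y":-30,"z":0,"twist":0},{"x":-25,"y":-10,"z":-20,"twist":0},{"x":-30,"y":0,"z":-20,"twist":0},{"x":-30,"y":0,"z":-25,"twist":0},{"x":-30,"y":0,"z":-25,"twist":0},{"x":-30,"y":0,"z":-25,"twist":0},{"x":-30,"y":0,"z":-25,"twist":0},{"x":-30,"y":0,"z":-25,"twist":0},{"x":0,"y":0,"z":0,"twist":0},{"x":0,"y":0,"z":0,"twist":0}]'
python3 go.py -
python3 - <<'E'
from meas import *
c=imaging.read_camera("top");P=cloud(c)
cv2.imwrite("pics/t11.png",cv2.resize(c["color"][110:280,270:450,::-1],None,fx=3,fy=3))
for n,x,y,h in(("tall1",.656,-.016,.192),("tall2",.55,-.125,.192),("short",.494,.034,.192),("cone",.603,-.071,.112)):
    m=blob(c,P,x,y,.045,h-.008,h+.008)
    print(m.sum(),np.median(P[m],0)); sq(c,m,h,n)
for z in(.12,.13):
    m=(P[...,2]>z)&(np.hypot(P[...,0]-.545,P[...,1]+.015)<.075)
    n,l,st,ce=cv2.connectedComponentsWithStats(m.astype(np.uint8))
    print(z,[((P[l==i].max(0)+P[l==i].min(0))/2,np.ptp(P[l==i],0)) for i in range(1,n) if st[i,4]>30])
c=imaging.read_camera("scene")
cv2.imwrite("pics/s11.png",cv2.resize(c["color"][120:290,200:400,::-1],None,fx=3,fy=3))
E
```

```text
t: 41.5
tool_pos: [0.4918, 0.0358, 0.3469]
orientation: [-1.478, -0.628, 0.628]
force: [-0.2, 0.5, 0.5]
opening: 0.0643
t: 42.7
tool_pos: [0.4682, -0.227, 0.4328]
orientation: [-1.478, -0.627, 0.626]
force: [0.4, -0.2, 0.7]
opening: 0.0655
t 42.7 grasp [ 468.3 -226.9  265.8] psi 45.9 tilt 0.03 F [ 0.4 -0.2  0.7] open 0.0655 q6 -1.35
193 [ 0.6573 -0.0129  0.1921]
tall1 ctr 657.3 -13.1 size 32.8 33.3 long-axis azim 135.3 mod90 45.3
206 [ 0.5508 -0.1253  0.1919]
tall2 ctr 550.6 -125.1 size 32.1 33.0 long-axis azim 135.4 mod90 45.4
293 [0.4939 0.0348 0.1923]
short ctr 493.3 33.9 size 39.5 39.6 long-axis azim 136.0 mod90 46.0
247 [ 0.6023 -0.0668  0.1119]
cone ctr 602.7 -66.8 size 64.3 24.1 long-axis azim 45.3 mod90 45.3
0.12 [(array([0.5689, 0.0108, 0.1456]), array([0.051 , 0.0515, 0.0506])), (array([ 0.522 , -0.0405,  0.1308]), array([0.0584, 0.0558, 0.0213])), (array([0.5017, 0.027 , 0.1744]), array([0.0448, 0.0453, 0.0431]))]
0.13 [(array([0.5689, 0.0108, 0.1511]), array([0.051 , 0.0515, 0.0396])), (array([ 0.522 , -0.0405,  0.1358]), array([0.0584, 0.0558, 0.0113])), (array([0.5017, 0.027 , 0.1744]), array([0.0448, 0.0453, 0.0431]))]
```

View pics/t11.png

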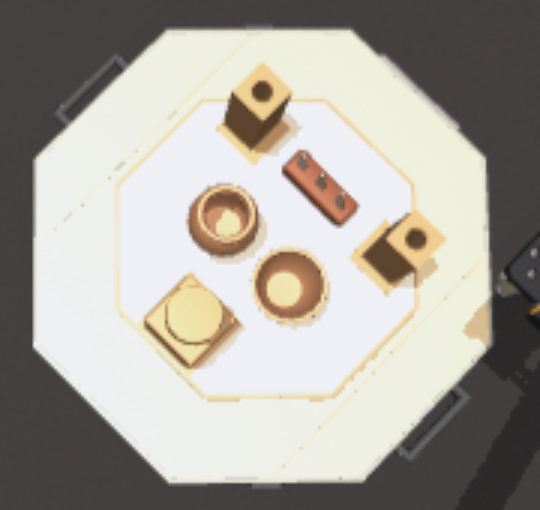

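View pics/s11.png

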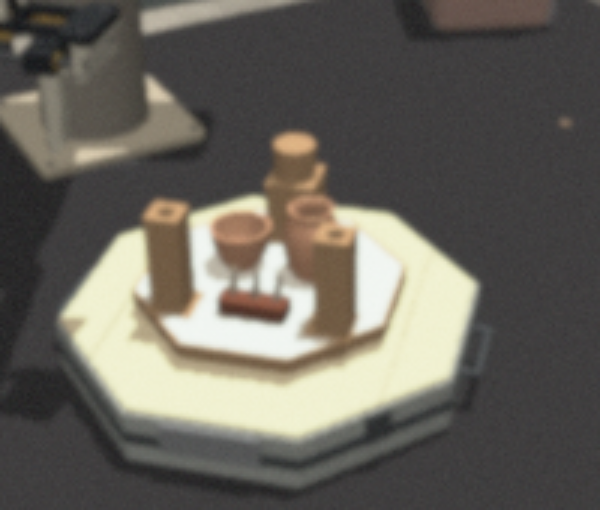

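The top view shows both tall posts (262,92) and (416,240) on their squares, the pack (320,187) in line between them, and the short post centred on the stout one (193,315). The jar and bowl are unmoved. In the scene view everything stands upright, so I'll hand in.

```bash
python3 -c "
from plant import robot
print(robot.close_job())"
```

```text
the job is handed in; nothing more can be done
None
```

The shelf is set as asked, and I handed the job in just after t = 42.7 s of the 136 s allowed. `close_job` gives no verdict. These are my last camera readings:

| Item | Check against target | Limit |
|---|---|---|
| Tall post on the far small square | 3–4 mm off centre | 12 mm |
| Tall post on the near small square | under 1 mm off centre | 12 mm |
| Stout post on the large square | about 3 mm off centre (measured before the short post went on) | 12 mm |
| Short post on the stout post | about 3 mm off centre | 9 mm |
| Cone pack midway between the small squares | about 4 mm off, in line within 1 degree | 14 mm, 17 degrees |
| Jar and bowl | under 1 mm from where they started | 12 mm |

All three column tops measured 192 mm above the bench, which is level. Everything looked upright in both views, and the gripper was clear of everything.

- **Low grip on one post:** I began lifting the first tall post before the fingers had fully closed. They caught it only near its top, so I measured where its foot was, lowered it until it touched, and it stands upright.
- **Disagreement:** the arm's own readings and the top camera differ by up to about 4 mm on where the first tall post and the cone pack stand, well inside tolerance.

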